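# Send the bar bender back to its start

### The arm

A 7-joint arm with a two-finger parallel gripper is mounted at the origin on the work surface. World frame = base frame: x ahead of the robot, y to its left, z up, the work surface at z = 0. Lengths are in m, angles in rad, forces in N, time in s.
With the tool pointing down it reaches from about 0.4 to 0.875 m from the base axis. Payload 6.5 kg.
Tool frame: the origin (TCP) lies between the finger pads; the fingertips stand 22 mm ahead of it and the grasp point (between the pads) lies 3 mm ahead of it (ctrl.tips_ahead is the distance from the TCP to the fingertips, in m); z points along the fingers, y is the line along which they close (so a half turn about z gives the same grasp; the last joint's range is limited). The gripper opens to 85 mm and grips with 20 to 120 N. Pads are 22 mm wide; open, the fingers measure 114 mm over their backs; the gripper's body (76 mm by 85 mm) begins 54 mm behind the grasp point. The pads swing forward as they close: fully open they stand 13 mm farther back than shut.
Start: joints at [1.048, 0.536, -0.004, 1.538, 0.003, 1.067, -0.071], TCP at [0.287, -0.583, 0.253] pointing down, gripper open.
Joint ranges: [-2.7, 2.7], [-0.37, 2.16], [-1.27, 1.26], [0.24, 2.4], [-1.31, 4.45], [0.19, 1.91], [-2.76, 2.76]. Speed limits (rad/s): [2.39, 2.39, 3.14, 3.14, 3.14, 3.14, 3.14].

### API

Orientations are given as a rotation vector (axis times angle).
In Python, from workcell import sensors, imaging, ticket, spotter, ctrl gives the robot as it stands. The module is installed in compiled form; this text tells all that it offers.
- The arm moves only by the shell command python3 -m jog 'ROWS'. ROWS is JSON, a list of rows, each an object with "dp": the shift along the tool's x, y, z in units of 25 mm (1.0 is 25 mm), a list of three; "delta_rot": the turn, a rotation vector about the tool's x, y, z in units of 10 degrees (1.0 is 10 degrees), a list of three; "grip": the opening, from 0 (shut) to 1 (fully open). In form: [{"dp": [dx, dy, dz], "delta_rot": [rx, ry, rz], "grip": grip}, ...]. A call has 1 to 12 rows; each row is the pose to reach, as a shift and turn from the pose commanded when the call began, along the tool's axes at that moment; what a row does not reach only later rows make up. A row lasts 1/8 s, in which the tool goes at most 62.5 mm and 10.7 degrees, less where a joint would pass 70% of its speed; a pose out of reach is approached as far as the arm can. A call with a gripper value outside its range is refused whole. The fingers move at their own pace and stop on an object; the grip force is fixed at half the most. Time passes only in rows, so rows that repeat a pose let the fingers close. It gives the time, the measured TCP pose, the force, the opening and the grip force at its end, in the units of the state.
- sensors.observe(): the state, without advancing time (a new reading comes with each control period).
- imaging.get_image(name): name is "scene" or "top" or "wrist"; returns a dict with "pixels" (384x512x3 uint8, red, green, blue), "fx", "fy", "cx", "cy" (pixels), "extrinsics" (4x4, takes a point from camera to world coordinates). Camera axes: x right, y up, looking along -z (the intrinsics and any distortion apply to the point x, -y, -z); pixel columns grow to the right and rows downward; lengths in m; the calibration is good to about 2 mm. A picture is of the moment at which its call begins. There is no depth.
- ticket.hand_in(): hands the job in; it is judged then, once.
Trained networks look in a picture, given as the dict that the camera call returned (one of the last four; its "shot" number tells which), for a name from the list of things; names that differ only in an ending like _2 or _b are one class to them, and where a whole thing is asked for, a point or a joint stands for the part that bears it (a point fixed in the world has none). Each returns a list of dicts, best first, with "confidence" (0 to 1); they miss things now and then, are a little off and sometimes report something else, mostly with a low value. They report only what shows in the picture. A call takes as long as a camera call.
- spotter.recognise(picture, thing): "xyz" ([x, y, z] in m, in the coordinates of the camera as it stood for that picture, good to about 4 mm: the middle of the surface that is visible of it).
- spotter.silhouettes(picture, thing): "region" (384x512 bool, what is visible of it).
- spotter.landmark_of(picture, thing): "xyz" ([x, y, z] in m, in the coordinates of the camera as it stood for that picture, good to about 4 mm: a listed point, or the origin of a listed thing).
The state is a dict: "time": time; "joint_pos": joint angles; "qd": joint speeds; "effort": joint torques, N m; "tcp_pos": TCP position; "tool_rot": TCP orientation; "wrist_force": force on the tool from outside, world axes, zero at the start; "wrist_torque": the same for the moment, N m; "grip_width": opening from 0.0 (shut) to 1.0 (fully open); "grip_force": force on a finger pad.
Only numpy, scipy, OpenCV 4.12 (cv2) and the standard library are available. Lean on these libraries where they do the work, as an engineer would, in place of code of your own. Each camera call takes 0.05 s, during which the arm holds its last target. There are 200 camera calls.

### The job

The bend is finished and the rod is out, so get the green bench bender ready for the next one: throw the red holding pawl up and right over, off the ratchet wheel, then walk the bending lever back by its black grip, under control and without flinging it, until it rests against its home stop. Then turn the pawl back over into the teeth so that the wheel is held again, and leave the tools and other things lying on the bench where they are.

Things in the scene. Friction and masses are not known exactly. Their poses are not given: they have to be found in the camera images.
- bender: Green steel bench bender bolted to the table; base plate 150 mm (x) by 260 mm (y). Origin: centre of the base's underside, on the table. x axis: along the shaft, away from the robot (turned up to 20 degrees); z up. Wheel (125 mm diameter, 20 teeth, at x = 40 to 54 mm) and bending lever (x = -45 to -55 mm) turn together. Highest fixed part: the home stop bracket, 158 mm, at x = -54, y = 66 mm.
- shaft (a point): Centre of the shaft of wheel and lever: bender x = 0, y = 0, 100 mm above the table. The shaft runs along the bender's x axis.
- lever (a joint): Angle of lever and ratchet wheel, rad. 0: on the home stop, leaning 0.349 rad from upright to the bender's +y. Grows as it bends forward, over the top to -y (starts 0.95 to 1.6, limit 1.75). Drag 2 to 7 N at the grip; stays where left. With the pawl in, it turns back only to the next tooth (0.314 rad apart). Grip centre: y = 135 mm sin(0.349 - value), z = 100 mm + 135 mm cos(0.349 - value).
- lever_grip (a point): Centre of the lever's black hand grip: a round sleeve 30 mm in diameter, 88 mm long, parallel to the bender's x axis, centred at bender x = -109 mm, 135 mm from the shaft's centre line. It spins freely on its pin and stands on the robot's side of the lever, free all round.
- pawl_pivot (a point): On the pawl's pivot line, which is parallel to the bender's x axis through bender y = 90 mm, z = 134 mm; this point is at x = 85 mm, level with the middle of the finger pin.
- pawl (a joint): Angle of the red holding pawl about its pivot, rad. 0: nose fully down in the teeth (0 to 0.15: on a tooth's slope or tip); grows as it is lifted. Upright at 1.12; at 2.0 it rests on a peg, thrown over to the bender's +y side. Only its weight moves it (about 1.5 N at the pin): let go below 1.0 it drops onto the wheel, beyond 1.3 it drops onto the peg and stays there.
- pawl_pin (a point): Middle of the pawl's bright finger pin: round bar 13 mm in diameter, parallel to the bender's x axis, standing out from the pawl's far side (bender x = 53 to 117 mm, this point 85 mm; 18 mm button on the last 4 mm). 55 mm from the pivot: y = 90 mm + 55 mm cos(2.695 - joint pawl), z = 134 mm + 55 mm sin(2.695 - joint pawl), i.e. 158 mm high when down.
- hammer: Bystander: ball-pein hammer, wooden handle, 260 mm long; to be left where it lies. Origin: underside, near its middle.
- wire_brush: Bystander: wooden wire brush, 270 mm long; to be left where it lies. Origin: underside, near its middle.
- pliers: Bystander: red-handled pliers, 200 mm long; to be left where it lies. Origin: underside, near its middle.
- bent_rod: Bystander: finished J-shaped 8 mm steel rod, 170 mm long; to be left where it lies. Origin: underside, near its middle.
- fork: Bystander: steel fork, 200 mm; to be left where it lies. Origin: underside, near its middle.
- spoon: Bystander: steel spoon, 185 mm; to be left where it lies. Origin: underside, near its middle.

How it is judged:
On the way, in this order (a step that is already met when the one before it is completed fails the run):
1. the pawl is thrown over, off the wheel (value of joint pawl above 1.7 rad), for 0.2 s.
2. the lever is back on its home stop, with the pawl still off (value of joint lever below 0.08 rad and value of joint pawl above 1.5 rad), for 0.2 s.
3. the pawl is down in the teeth again with the lever home (value of joint lever below 0.08 rad and value of joint pawl below 0.07 rad), for 0.2 s.
At the end, for the whole second after the job is handed in: The lever rests within 0.08 rad (about 4.5 degrees) of its home stop, the pawl lies within 0.07 rad of fully down in the ratchet teeth, and both are at rest (all of step 3 and velocity of joint lever between -0.05 and 0.05 rad/s and velocity of joint pawl between -0.05 and 0.05 rad/s); the robot touches nothing.
It fails at once if the lever is flung back (faster than 2.5 rad/s) (velocity of joint lever below -2.5 rad/s).
It fails at once if a tool or other thing lying on the bench is moved by more than 30 mm (distance of any of hammer, wire_brush, pliers, bent_rod, fork, spoon from where it was at the start of the episode above 0.03 m).
It also fails if it takes over 61 s, if anything falls off the work surface, if the arm or the gripper's body presses on something with over 40 N, if the wrist force passes 120 N, or if a joint passes its speed limit or range.

## Working session

There is one attempt and no reset: what is moved stays moved. The work goes in short steps, Python scripts to look and compute and a shell command to move; the robot and the scene stay as the last step left them, time stands still between calls to the robot, and variables do not carry over. Pictures are saved under pics/ and viewed, at most 10 in all, crops included, and the job is handed in when it is done.

```bash
mkdir -p pics; cat > h.py <<'E'
import numpy as np, cv2
from workcell import sensors, imaging, ticket, spotter, ctrl
from scipy.spatial.transform import Rotation as R
def w(p,xyz):
    E=np.array(p["extrinsics"]); return E[:3,:3]@np.array(xyz)+E[:3,3]
def save(p,n): cv2.imwrite("pics/"+n,np.ascontiguousarray(np.array(p["pixels"])[:,:,::-1]))
def lm(p,names):
    for n in names:
        for d in spotter.landmark_of(p,n)[:2]: print(n,w(p,d["xyz"]).round(4),round(d["confidence"],2))
E
python3 - <<'E'
from h import *
ims=[]
for c in ("scene","top"):
    p=imaging.get_image(c); ims.append(np.array(p["pixels"]))
    print(c); lm(p,["bender","shaft","lever_grip","pawl_pivot","pawl_pin","hammer","wire_brush","pliers","bent_rod","fork","spoon"])
    save(p,c+"0.png")
print(sensors.observe())
E
```

```text
scene
bender [ 5.873e-01 -1.438e-01  4.000e-04] 0.9
shaft [ 0.5837 -0.1431  0.0978] 0.8
shaft [ 0.5446 -0.3789 -0.0026] 0.65
lever_grip [ 0.4811 -0.2385  0.2068] 0.65
pawl_pivot [ 0.6627 -0.0465  0.1343] 0.69
pawl_pivot [ 0.6696 -0.0927  0.159 ] 0.16
pawl_pin [ 0.6699 -0.0957  0.16  ] 0.55
hammer [ 0.7595 -0.1634 -0.003 ] 0.68
hammer [ 0.5482 -0.3795 -0.0008] 0.57
wire_brush [ 0.7574 -0.1623 -0.0021] 0.82
pliers [ 0.5687  0.1022 -0.0038] 0.79
fork [ 0.4263 -0.0489  0.001 ] 0.68
spoon [7.239e-01 1.393e-01 5.000e-04] 0.65
spoon [ 0.4832 -0.237   0.2095] 0.31
top
bender [ 0.5836 -0.1417 -0.0055] 0.68
bender [ 0.6645 -0.0923  0.1613] 0.53
shaft [ 0.5837 -0.1434 -0.0013] 0.67
shaft [ 0.5828 -0.1392  0.1005] 0.57
lever_grip [ 0.4861 -0.2366  0.2059] 0.92
pawl_pivot [ 0.661  -0.043   0.1282] 0.78
pawl_pin [ 0.6673 -0.0927  0.1597] 0.93
pawl_pin [ 0.4593 -0.2379  0.0011] 0.17
hammer [ 0.5375 -0.3786 -0.0026] 0.87
wire_brush [ 0.7623 -0.1559 -0.0019] 0.89
pliers [ 0.575   0.1054 -0.0008] 0.6
bent_rod [ 4.587e-01 -2.412e-01 -1.000e-04] 0.62
fork [ 0.4314 -0.0464  0.0008] 0.73
fork [ 0.5843 -0.1403  0.1002] 0.17
spoon [ 0.7227  0.1336 -0.0015] 0.73
{'time': 1.2, 'joint_pos': array([ 1.04781377,  0.53638775, -0.00442327,  1.53792416,  0.00260379,
        1.06730565, -0.07119018]), 'qd': array([-0.0004175 , -0.00140186,  0.00081931, -0.00132124,  0.00072991,
        0.00096269,  0.00257601]), 'effort': array([-1.27830231e-04, -5.83327353e+01,  1.04763340e+00, -2.59435987e+01,
        1.24056794e-02,  1.83880642e-03,  3.59973239e-05]), 'tcp_pos': array([ 0.28669306, -0.58333459,  0.25328817]), 'tool_rot': array([-3.05997509e+00, -7.11392326e-01,  3.92311945e-05]), 'wrist_force': array([ 0.61714858,  0.30540113, -0.22668776]), 'wrist_torque': array([-0.00408093, -0.0474777 ,  0.03541553]), 'grip_force': 0.0, 'grip_width': 1.0002941452038177}
```

View pics/scene0.png

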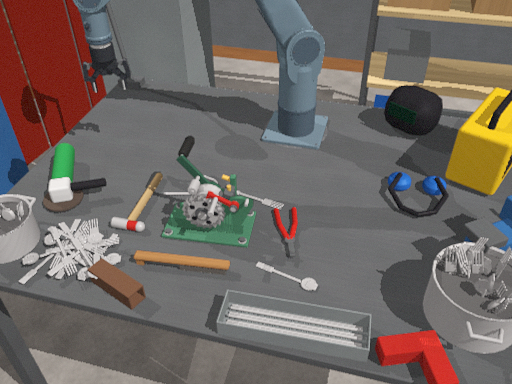

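View pics/top0.png

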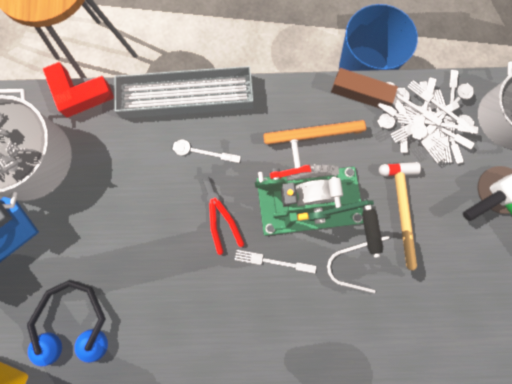

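```bash
cat >> h.py <<'E'
# bender frame fit from averages
from scipy.optimize import least_squares
def fit(obs,lev,pawl=0.0):
    pass
yaw=0.09
E
python3 - <<'E'
from h import *
from scipy.optimize import least_squares
obs=dict(o=[[.5855,-.1428]],s=[[.5833,-.1412]],pv=[[.6627,-.0465],[.661,-.043]],pin=[[.6699,-.0957],[.6673,-.0927]],g=[[.4811,-.2385],[.4861,-.2366]])
def f(q):
    x,y,a,l=q;c,s=np.cos(a),np.sin(a);M=np.array([[c,-s],[s,c]])
    b=dict(o=[0,0],s=[0,0],pv=[.085,.09],pin=[.085,.09+.055*np.cos(2.695)],g=[-.109,.135*np.sin(.349-l)])
    r=[]
    for k in obs:
        for o in obs[k]: r+=list(M@b[k]+[x,y]-np.array(o))
    r+=[.1+.135*np.cos(.349-l)-.2063]*2
    return np.array(r)
s=least_squares(f,[.584,-.142,.09,1.]);print(s.x.round(4),(f(s.x)*1000).round(1))
E
```

```text
[ 0.5854 -0.1424  0.0895  1.0276] [-0.1  0.4  2.1 -1.2 -0.6  1.4  1.1 -2.1 -3.4  1.2 -0.8 -1.8  3.4  2.
 -1.6  0.1 -1.2 -1.2]
```

The scene and top views show the bender mid-bench. In the top view the grip is near (372,230) and the pawl pin near (297,155). In the scene view the lever leans away at (187,147). The bender frame fit is good to about 3 mm.

```bash
cat >> h.py <<'E'
B=np.array([.5854,-.1424,0]); YAW=.0895
def bw(b): return R.from_rotvec([0,0,YAW]).apply(np.array(b,float))+B
def wb(p): return R.from_rotvec([0,0,-YAW]).apply(np.array(p)-B)
def pin(a): t=2.695-a; return [.085,.09+.055*np.cos(t),.134+.055*np.sin(t)]
def grip(l): t=.349-l; return [-.109,.135*np.sin(t),.1+.135*np.cos(t)]
def go(b,up=.003):
    "rows' dp and delta_rot from now to bender-frame grasp point b, tool down, x along bender x"
    s=sensors.observe(); T=R.from_rotvec(s["tool_rot"])
    G=R.from_rotvec([0,0,YAW])*R.from_rotvec([np.pi,0,0])
    d=T.inv().apply(bw(b)+[0,0,up]-s["tcp_pos"])/.025
    return d.round(2),((T.inv()*G).as_rotvec(degrees=True)/10).round(2)
E
python3 -c "
from h import *
print(go([.085,.0404,.30]))"
```

```text
(array([ 22.26, -10.85,  -1.99]), array([-0. ,  0. ,  2.1]))
```

```bash
python3 -m jog '[{"dp":[0.8,-0.4,-2],"delta_rot":[0,0,0],"grip":0.5},{"dp":[3,-1.5,-2],"delta_rot":[0,0,0.4],"grip":0.5},{"dp":[5.2,-2.6,-2],"delta_rot":[0,0,0.8],"grip":0.5},{"dp":[7.4,-3.6,-2],"delta_rot":[0,0,1.2],"grip":0.5},{"dp":[9.6,-4.7,-2],"delta_rot":[0,0,1.6],"grip":0.5},{"dp":[11.8,-5.8,-2],"delta_rot":[0,0,2.1],"grip":0.5},{"dp":[14,-6.8,-2],"delta_rot":[0,0,2.1],"grip":0.5},{"dp":[16.2,-7.9,-2],"delta_rot":[0,0,2.1],"grip":0.5},{"dp":[18.4,-9,-2],"delta_rot":[0,0,2.1],"grip":0.5},{"dp":[20.4,-10,-2],"delta_rot":[0,0,2.1],"grip":0.5},{"dp":[22.26,-10.85,-2],"delta_rot":[0,0,2.1],"grip":0.5},{"dp":[22.26,-10.85,-2],"delta_rot":[0,0,2.1],"grip":0.5}]'
python3 - <<'E'
from h import *
print(go([.085,.0404,.30]))
p=imaging.get_image("wrist"); save(p,"w1.png"); 
for n in ["pawl_pin","pawl_pivot","shaft","bender"]:
    for d in spotter.landmark_of(p,n)[:2]: print(n,wb(w(p,d["xyz"])).round(4),round(d["confidence"],2))
E
```

```text
time: 2.7
tcp_pos: [0.6683, -0.0883, 0.3027]
tool_rot: [-3.134, -0.154, -0.001]
wrist_force: [-0.5, -0.2, -0.9]
grip_width: 0.5
grip_force: 0.0
(array([-0.1 ,  0.24, -0.01]), array([-0.02, -0.  ,  0.05]))
pawl_pin [0.0844 0.038  0.152 ] 0.79
pawl_pivot [0.0857 0.0914 0.1301] 0.91
pawl_pivot [-0.061  -0.2314 -0.0052] 0.2
shaft [-0.0008 -0.0004  0.0989] 0.95
bender [-0.0013  0.0038  0.002 ] 0.61
```

View pics/w1.png

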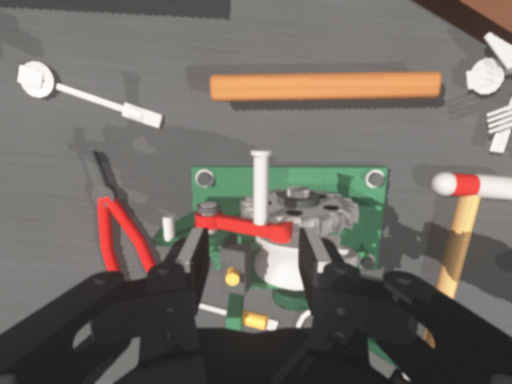

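```bash
python3 - <<'E'
from h import *
# expected pixels of pin middle / pivot in wrist picture
p=imaging.get_image("wrist"); E=np.array(p["extrinsics"])
for b in ([.057,.0404,.158],pin(0),[.117,.0404,.158],[.053,.09,.134],[0,0,.1]):
    c=E[:3,:3].T@(bw(b)-E[:3,3]); print(p["cx"]+p["fx"]*c[0]/-c[2],p["cy"]+p["fy"]*c[1]/c[2])
print(go(pin(0)))
E
```

```text
251.33729293060563 212.70046923453472
251.19156100728065 181.57026409966525
250.9967282198385 144.05176545436993
199.40963009715986 208.58560428229418
288.6212562917563 244.42186468575773
(array([ 0.03, -0.07,  5.71]), array([ 0.  ,  0.  , -0.01]))
```

Pin runs vertically at col ≈260, rows 152–222, and the red pawl body is at row 230. This matches the fit to about 2 mm, with the shift explained by the arm still settling. Descending to grip.

```bash
python3 -m jog '[{"dp":[0,0,1.5],"delta_rot":[0,0,0],"grip":0.5},{"dp":[0,0,3],"delta_rot":[0,0,0],"grip":0.5},{"dp":[0,-0.05,4.5],"delta_rot":[0,0,0],"grip":0.5},{"dp":[0,-0.05,5.3],"delta_rot":[0,0,0],"grip":0.5},{"dp":[0,-0.05,5.7],"delta_rot":[0,0,0],"grip":0.5},{"dp":[0,-0.05,5.7],"delta_rot":[0,0,0],"grip":0.0},{"dp":[0,-0.05,5.7],"delta_rot":[0,0,0],"grip":0.0},{"dp":[0,-0.05,5.7],"delta_rot":[0,0,0],"grip":0.0},{"dp":[0,-0.05,5.7],"delta_rot":[0,0,0],"grip":0.0}]'
python3 - <<'E'
from h import *
s=sensors.observe(); print(wb(s["tcp_pos"]).round(4),s["wrist_torque"])
for a in np.arange(.15,2.05,.15):print(round(a,2),((np.array(pin(a))-pin(0))*[1,-1,-1]/.025).round(2))
E
```

```text
time: 4.12
tcp_pos: [0.6673, -0.0941, 0.1621]
tool_rot: [3.137, 0.141, 0.004]
wrist_force: [0.6, -3.3, 6.1]
grip_width: 0.128
grip_force: 58.9
[0.0859 0.0408 0.1621] [-0.59891552 -0.00908168  0.08351267]
0.15 [ 0.   -0.16 -0.29]
0.3 [ 0.   -0.37 -0.54]
0.45 [ 0.   -0.61 -0.77]
0.6 [ 0.   -0.88 -0.95]
0.75 [ 0.   -1.18 -1.1 ]
0.9 [ 0.   -1.5  -1.19]
1.05 [ 0.   -1.82 -1.24]
1.2 [ 0.   -2.15 -1.24]
1.35 [ 0.   -2.48 -1.19]
1.5 [ 0.   -2.79 -1.1 ]
1.65 [ 0.   -3.09 -0.95]
1.8 [ 0.   -3.36 -0.77]
1.95 [ 0.   -3.6  -0.54]
```

```bash
python3 -m jog '[{"dp":[0,-0.16,-0.29],"delta_rot":[0,0,0],"grip":0},{"dp":[0,-0.37,-0.54],"delta_rot":[0,0,0],"grip":0},{"dp":[0,-0.61,-0.77],"delta_rot":[0,0,0],"grip":0},{"dp":[0,-0.61,-0.77],"delta_rot":[0,0,0],"grip":0}]'
```

```text
time: 4.62
tcp_pos: [0.666, -0.081, 0.1816]
tool_rot: [3.134, 0.139, 0.004]
wrist_force: [0.2, -7.2, 6.5]
grip_width: 0.123
grip_force: 58.9
```

```bash
python3 - <<'E'
from h import *
s=sensors.observe(); print(wb(s["tcp_pos"]).round(4),s["wrist_force"])
E
```

```text
[0.0858 0.054  0.1816] [ 0.18357364 -7.15004739  6.45461319]
```

```bash
python3 -m jog '[{"dp":[0,-0.27,-0.18],"delta_rot":[0,0,0],"grip":0},{"dp":[0,-0.57,-0.33],"delta_rot":[0,0,0],"grip":0},{"dp":[0,-0.89,-0.42],"delta_rot":[0,0,0],"grip":0},{"dp":[0,-1.21,-0.47],"delta_rot":[0,0,0],"grip":0},{"dp":[0,-1.54,-0.47],"delta_rot":[0,0,0],"grip":0},{"dp":[0,-1.87,-0.42],"delta_rot":[0,0,0],"grip":0},{"dp":[0,-2.18,-0.33],"delta_rot":[0,0,0],"grip":0},{"dp":[0,-2.48,-0.18],"delta_rot":[0,0,0],"grip":0},{"dp":[0,-2.75,0],"delta_rot":[0,0,0],"grip":0},{"dp":[0,-2.9,0.13],"delta_rot":[0,0,0],"grip":0},{"dp":[0,-2.9,0.13],"delta_rot":[0,0,0],"grip":0}]'
```

```text
time: 6.0
tcp_pos: [0.659, -0.007, 0.1763]
tool_rot: [3.136, 0.141, 0.002]
wrist_force: [3.9, -5.3, -1.2]
grip_width: 0.124
grip_force: 66.8
```

```bash
python3 -m jog '[{"dp":[0,0,0],"delta_rot":[0,0,0],"grip":0.4},{"dp":[0,0,0],"delta_rot":[0,0,0],"grip":0.4},{"dp":[0,0,-1],"delta_rot":[0,0,0],"grip":0.4},{"dp":[0,0,-3],"delta_rot":[0,0,0],"grip":0.4},{"dp":[0,0,-5],"delta_rot":[0,0,0],"grip":0.5},{"dp":[0,0,-5],"delta_rot":[0,0,0],"grip":0.5},{"dp":[0,0,-5],"delta_rot":[0,0,0],"grip":0.6}]'
python3 - <<'E'
from h import *
p=imaging.get_image("wrist"); save(p,"w2.png")
for d in spotter.landmark_of(p,"pawl_pin")[:2]: print(wb(w(p,d["xyz"])).round(4),round(d["confidence"],2))
print(pin(2.0))
p=imaging.get_image("top")
for n in ("pawl_pin","lever_grip"):
  for d in spotter.landmark_of(p,n)[:2]: print(n,wb(w(p,d["xyz"])).round(4),round(d["confidence"],2))
for l in (.95,1,1.05): print(l,grip(l))
print(go(grip(1.01)))
E
```

```text
time: 6.88
tcp_pos: [0.6579, -0.0051, 0.3012]
tool_rot: [-3.138, -0.143, 0.002]
wrist_force: [-1.4, -0.5, -0.7]
grip_width: 0.602
grip_force: 0.0
[0.0884 0.1279 0.1669] 0.69
[0.085, np.float64(0.13224295359856378), np.float64(0.16922119917421308)]
lever_grip [-0.1049 -0.0858  0.2066] 0.87
0.95 [-0.109, np.float64(-0.07633811608440876), np.float64(0.21134402558145335)]
1 [-0.109, np.float64(-0.0818075952191786), np.float64(0.20738955891731295)]
1.05 [-0.109, np.float64(-0.0870725979704725), np.float64(0.20316667428328042)]
(array([-7.74,  8.49,  3.65]), array([-0.  ,  0.01,  0.01]))
```

View pics/w2.png

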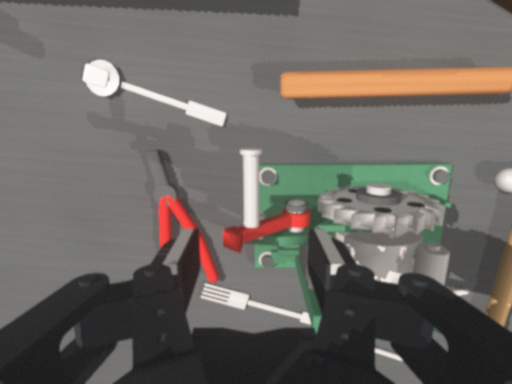

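Pawl is thrown over onto its peg: the pin is at (251,190) and the red body is left of the pivot at (297,210). Next is the lever grip.

```bash
python3 -m jog '[{"dp":[-1.2,1.3,0],"delta_rot":[0,0,0],"grip":0.75},{"dp":[-2.7,3,0],"delta_rot":[0,0,0],"grip":0.75},{"dp":[-4.2,4.7,0],"delta_rot":[0,0,0],"grip":0.75},{"dp":[-5.7,6.4,0],"delta_rot":[0,0,0],"grip":0.75},{"dp":[-7,7.8,0],"delta_rot":[0,0,0],"grip":0.75},{"dp":[-7.74,8.5,0],"delta_rot":[0,0,0],"grip":0.75},{"dp":[-7.74,8.5,0],"delta_rot":[0,0,0],"grip":0.75},{"dp":[-7.74,8.5,0],"delta_rot":[0,0,0],"grip":0.75}]'
python3 - <<'E'
from h import *
p=imaging.get_image("wrist"); save(p,"w3.png")
for d in spotter.landmark_of(p,"lever_grip")[:2]: print(wb(w(p,d["xyz"])).round(4),round(d["confidence"],2))
E=np.array(p["extrinsics"])
for x in (-.153,-.065):
    b=grip(1.015);b[0]=x
    c=E[:3,:3].T@(bw(b)-E[:3,3]); print(p["cx"]+p["fx"]*c[0]/-c[2],p["cy"]+p["fy"]*c[1]/c[2])
print(go(grip(1.015)))
E
```

```text
time: 8.12
tcp_pos: [0.4857, -0.2336, 0.3016]
tool_rot: [-3.137, -0.144, -0.0]
wrist_force: [-0.1, 0.5, -0.5]
grip_width: 0.753
grip_force: 0.0
[-0.1076 -0.0824  0.2077] 0.73
255.48658278348256 258.3543881807945
255.82829822339696 138.57674663012494
(array([-0.07,  0.07,  3.7 ]), array([-0.  , -0.  ,  0.02]))
```

View pics/w3.png

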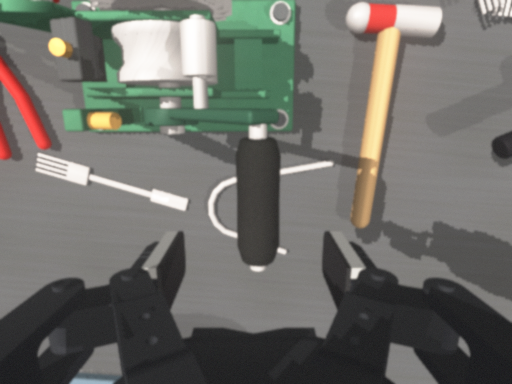

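Grip lies at cols 238–279, rows 137–265, centred on the prediction to 2 mm. Descending and closing.

```bash
python3 -m jog '[{"dp":[0,0.1,1],"delta_rot":[0,0,0],"grip":0.75},{"dp":[0,0.1,2.2],"delta_rot":[0,0,0],"grip":0.75},{"dp":[0,0.1,3.2],"delta_rot":[0,0,0],"grip":0.75},{"dp":[0,0.1,3.75],"delta_rot":[0,0,0],"grip":0.75},{"dp":[0,0.1,3.75],"delta_rot":[0,0,0],"grip":0.75},{"dp":[0,0.1,3.75],"delta_rot":[0,0,0],"grip":0},{"dp":[0,0.1,3.75],"delta_rot":[0,0,0],"grip":0},{"dp":[0,0.1,3.75],"delta_rot":[0,0,0],"grip":0}]'
python3 - <<'E'
from h import *
s=sensors.observe(); t=wb(s["tcp_pos"]); print(t.round(4))
l0=.349-np.arcsin(t[1]/.135); print(l0)
for a in np.linspace(l0,-.03,18):print(round(a,2),((np.array(grip(a))-grip(l0))*[1,-1,-1]/.025).round(2))
E
```

```text
time: 9.22
tcp_pos: [0.4858, -0.2375, 0.209]
tool_rot: [3.138, 0.142, 0.003]
wrist_force: [0.3, 0.5, 2.8]
grip_width: 0.332
grip_force: 58.9
[-0.1077 -0.0859  0.209 ]
1.0382876285355152
1.04 [ 0. -0. -0.]
0.98 [ 0.   -0.27 -0.21]
0.91 [ 0.   -0.55 -0.4 ]
0.85 [ 0.   -0.84 -0.57]
0.79 [ 0.   -1.14 -0.72]
0.72 [ 0.   -1.46 -0.86]
0.66 [ 0.   -1.78 -0.97]
0.6 [ 0.   -2.1  -1.07]
0.54 [ 0.   -2.43 -1.14]
0.47 [ 0.   -2.77 -1.19]
0.41 [ 0.   -3.11 -1.22]
0.35 [ 0.   -3.44 -1.23]
0.28 [ 0.   -3.78 -1.22]
0.22 [ 0.   -4.12 -1.19]
0.16 [ 0.   -4.46 -1.14]
0.1 [ 0.   -4.79 -1.06]
0.03 [ 0.   -5.11 -0.97]
-0.03 [ 0.   -5.43 -0.85]
```

```bash
python3 -m jog '[{"dp":[0,-0.27,-0.21],"delta_rot":[0,0,0],"grip":0},{"dp":[0,-0.55,-0.4],"delta_rot":[0,0,0],"grip":0},{"dp":[0,-0.84,-0.57],"delta_rot":[0,0,0],"grip":0},{"dp":[0,-1.14,-0.72],"delta_rot":[0,0,0],"grip":0},{"dp":[0,-1.46,-0.86],"delta_rot":[0,0,0],"grip":0},{"dp":[0,-1.78,-0.97],"delta_rot":[0,0,0],"grip":0},{"dp":[0,-2.1,-1.07],"delta_rot":[0,0,0],"grip":0},{"dp":[0,-2.43,-1.14],"delta_rot":[0,0,0],"grip":0},{"dp":[0,-2.77,-1.19],"delta_rot":[0,0,0],"grip":0},{"dp":[0,-2.77,-1.19],"delta_rot":[0,0,0],"grip":0}]'
```

```text
time: 10.48
tcp_pos: [0.479, -0.1672, 0.2382]
tool_rot: [-3.137, -0.143, -0.0]
wrist_force: [2.0, 2.8, 1.6]
grip_width: 0.335
grip_force: 60.1
```

```bash
python3 -m jog '[{"dp":[0,-0.34,-0.03],"delta_rot":[0,0,0],"grip":0},{"dp":[0,-0.67,-0.04],"delta_rot":[0,0,0],"grip":0},{"dp":[0,-1.01,-0.03],"delta_rot":[0,0,0],"grip":0},{"dp":[0,-1.35,0],"delta_rot":[0,0,0],"grip":0},{"dp":[0,-1.69,0.05],"delta_rot":[0,0,0],"grip":0},{"dp":[0,-2.02,0.13],"delta_rot":[0,0,0],"grip":0},{"dp":[0,-2.2,0.18],"delta_rot":[0,0,0],"grip":0},{"dp":[0,-2.34,0.22],"delta_rot":[0,0,0],"grip":0},{"dp":[0,-2.45,0.26],"delta_rot":[0,0,0],"grip":0},{"dp":[0,-2.45,0.26],"delta_rot":[0,0,0],"grip":0}]'
python3 -c "
from h import *
s=sensors.observe(); t=wb(s['tcp_pos']); print(t, .349-np.arcsin(t[1]/.135))"
```

```text
time: 11.72
tcp_pos: [0.4732, -0.1072, 0.2309]
tool_rot: [3.138, 0.142, -0.0]
wrist_force: [4.7, -3.0, -5.3]
grip_width: 0.33
grip_force: 59.7
[-0.10858103  0.04511439  0.2308559 ] 0.008264206501573834
```

```bash
python3 -m jog '[{"dp":[0,-0.1,0.03],"delta_rot":[0,0,0],"grip":0},{"dp":[0,-0.2,0.06],"delta_rot":[0,0,0],"grip":0},{"dp":[0,-0.2,0.06],"delta_rot":[0,0,0],"grip":0}]'
python3 -c "
from h import *
s=sensors.observe(); t=wb(s['tcp_pos']); print(t, .349-np.arcsin(t[1]/.135))"
```

```text
time: 12.1
tcp_pos: [0.4732, -0.1069, 0.2307]
tool_rot: [3.133, 0.137, 0.002]
wrist_force: [1.4, -15.0, 3.0]
grip_width: 0.335
grip_force: 60.8
[-0.10854626  0.04538772  0.23073452] 0.006115214273331893
```

The lever is on its stop: 15 N pushed back with no movement. Releasing and rising.

```bash
python3 -m jog '[{"dp":[0,0.15,0],"delta_rot":[0,0,0],"grip":0},{"dp":[0,0.15,0],"delta_rot":[0,0,0],"grip":0.75},{"dp":[0,0.15,0],"delta_rot":[0,0,0],"grip":0.75},{"dp":[0,0.15,0],"delta_rot":[0,0,0],"grip":0.75},{"dp":[0,0.15,-1],"delta_rot":[0,0,0],"grip":0.75},{"dp":[0,0.15,-3],"delta_rot":[0,0,0],"grip":0.75},{"dp":[0,0.15,-3.5],"delta_rot":[0,0,0],"grip":0.75},{"dp":[0,0.15,-3.5],"delta_rot":[0,0,0],"grip":0.6}]'
python3 - <<'E'
from h import *
p=imaging.get_image("wrist")
for d in spotter.landmark_of(p,"lever_grip")[:2]: print(wb(w(p,d["xyz"])).round(4),round(d["confidence"],2))
p=imaging.get_image("top")
for n in ("pawl_pin","lever_grip"):
  for d in spotter.landmark_of(p,n)[:2]: print(n,wb(w(p,d["xyz"])).round(4),round(d["confidence"],2))
print(grip(0),pin(2),go(pin(2)))
E
```

```text
time: 13.1
tcp_pos: [0.4734, -0.106, 0.3176]
tool_rot: [3.138, 0.142, 0.002]
wrist_force: [0.1, 0.7, 0.1]
grip_width: 0.606
grip_force: 0.0
[-0.1072  0.0479  0.2241] 0.83
pawl_pin [0.0852 0.1318 0.1717] 0.57
lever_grip [-0.108   0.0472  0.2273] 0.8
[-0.109, np.float64(0.046164365565787346), np.float64(0.22686154402303463)] [0.085, np.float64(0.13224295359856378), np.float64(0.16922119917421308)] (array([ 7.78, -3.42,  5.73]), array([-0.  ,  0.01,  0.01]))
```

```bash
python3 -m jog '[{"dp":[1.5,-0.7,0],"delta_rot":[0,0,0],"grip":0.4},{"dp":[3.5,-1.5,0],"delta_rot":[0,0,0],"grip":0.4},{"dp":[5.5,-2.4,0],"delta_rot":[0,0,0],"grip":0.4},{"dp":[7,-3.1,0],"delta_rot":[0,0,0],"grip":0.4},{"dp":[7.78,-3.4,0],"delta_rot":[0,0,0],"grip":0.4},{"dp":[7.78,-3.4,1],"delta_rot":[0,0,0],"grip":0.4},{"dp":[7.78,-3.4,2.5],"delta_rot":[0,0,0],"grip":0.4},{"dp":[7.78,-3.4,3],"delta_rot":[0,0,0],"grip":0.4}]'
python3 -c "
from h import *
p=imaging.get_image('wrist'); save(p,'w4.png')
print(go(pin(2)))
E=np.array(p['extrinsics'])
for x in (.057,.117):
    b=pin(2);b[0]=x
    c=E[:3,:3].T@(bw(b)-E[:3,3]); print(p['cx']+p['fx']*c[0]/-c[2],p['cy']+p['fy']*c[1]/c[2])"
```

```text
time: 14.35
tcp_pos: [0.6575, -0.004, 0.2389]
tool_rot: [-3.138, -0.142, 0.009]
wrist_force: [0.2, 0.4, -0.4]
grip_width: 0.397
grip_force: 0.0
(array([ 0.05, -0.04,  2.65]), array([-0.  ,  0.03,  0.01]))
252.21071612175388 250.33634257141463
252.075833407035 158.55121780718127
```

View pics/w4.png

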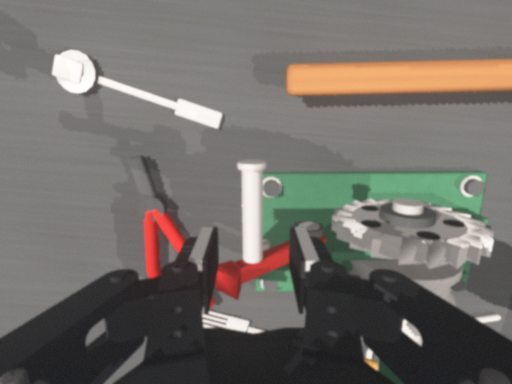

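Pin at col ≈253, rows 165–260, between the fingers as predicted.

```bash
python3 -m jog '[{"dp":[0,0,1],"delta_rot":[0,0,0],"grip":0.4},{"dp":[0,0,2],"delta_rot":[0,0,0],"grip":0.4},{"dp":[0,-0.03,2.6],"delta_rot":[0,0,0],"grip":0.4},{"dp":[0,-0.03,2.6],"delta_rot":[0,0,0],"grip":0.4},{"dp":[0,-0.03,2.6],"delta_rot":[0,0,0],"grip":0},{"dp":[0,-0.03,2.6],"delta_rot":[0,0,0],"grip":0},{"dp":[0,-0.03,2.6],"delta_rot":[0,0,0],"grip":0}]'
python3 - <<'E'
from h import *
s=sensors.observe(); print(wb(s["tcp_pos"]).round(4))
for a in np.arange(2,-.05,-.16):print(round(a,2),((np.array(pin(a))-pin(2))*[1,-1,-1]/.025).round(2))
E
```

```text
time: 15.28
tcp_pos: [0.6601, -0.0029, 0.1787]
tool_rot: [-3.138, -0.142, -0.004]
wrist_force: [-1.5, 0.5, 6.2]
grip_width: 0.129
grip_force: 58.8
[0.0868 0.1323 0.1787]
2.0 [ 0. -0. -0.]
1.84 [ 0.    0.25 -0.25]
1.68 [ 0.    0.53 -0.46]
1.52 [ 0.    0.84 -0.62]
1.36 [ 0.    1.18 -0.73]
1.2 [ 0.    1.52 -0.78]
1.04 [ 0.    1.87 -0.78]
0.88 [ 0.    2.22 -0.73]
0.72 [ 0.    2.55 -0.61]
0.56 [ 0.    2.87 -0.45]
0.4 [ 0.    3.15 -0.24]
0.24 [0.   3.39 0.01]
0.08 [0.   3.59 0.3 ]
```

```bash
python3 -m jog '[{"dp":[0,0.25,-0.25],"delta_rot":[0,0,0],"grip":0},{"dp":[0,0.53,-0.46],"delta_rot":[0,0,0],"grip":0},{"dp":[0,0.84,-0.62],"delta_rot":[0,0,0],"grip":0},{"dp":[0,1.18,-0.73],"delta_rot":[0,0,0],"grip":0},{"dp":[0,1.52,-0.78],"delta_rot":[0,0,0],"grip":0},{"dp":[0,1.87,-0.78],"delta_rot":[0,0,0],"grip":0},{"dp":[0,2.22,-0.73],"delta_rot":[0,0,0],"grip":0},{"dp":[0,2.55,-0.61],"delta_rot":[0,0,0],"grip":0},{"dp":[0,2.87,-0.45],"delta_rot":[0,0,0],"grip":0},{"dp":[0,3.15,-0.24],"delta_rot":[0,0,0],"grip":0},{"dp":[0,3.39,0.01],"delta_rot":[0,0,0],"grip":0},{"dp":[0,3.39,0.01],"delta_rot":[0,0,0],"grip":0}]'
python3 -c "
from h import *
print(wb(sensors.observe()['tcp_pos']),pin(.24))"
```

```text
time: 16.77
tcp_pos: [0.668, -0.0861, 0.1765]
tool_rot: [-3.136, -0.144, -0.004]
wrist_force: [5.6, 4.5, -5.8]
grip_width: 0.121
grip_force: 67.5
[0.087288   0.0487092  0.17647097] [0.085, np.float64(0.047462425997966205), np.float64(0.168864807442771)]
```

```bash
python3 -m jog '[{"dp":[0,0.12,0.15],"delta_rot":[0,0,0],"grip":0},{"dp":[0,0.2,0.29],"delta_rot":[0,0,0],"grip":0},{"dp":[0,0.28,0.45],"delta_rot":[0,0,0],"grip":0},{"dp":[0,0.28,0.48],"delta_rot":[0,0,0],"grip":0}]'
python3 -c "
from h import *
print(wb(sensors.observe()['tcp_pos']),pin(0))"
```

```text
time: 17.27
tcp_pos: [0.6689, -0.0925, 0.166]
tool_rot: [-3.136, -0.143, -0.005]
wrist_force: [1.1, 4.5, 6.5]
grip_width: 0.124
grip_force: 70.2
[0.08763266 0.04219026 0.16604572] [0.085, np.float64(0.040394182714723184), np.float64(0.15775421839294512)]
```

Release, rise clear, and check.

```bash
python3 -m jog '[{"dp":[0,0,0],"delta_rot":[0,0,0],"grip":0.4},{"dp":[0,0,0],"delta_rot":[0,0,0],"grip":0.4},{"dp":[0,0,0],"delta_rot":[0,0,0],"grip":0.4},{"dp":[0,0,-1],"delta_rot":[0,0,0],"grip":0.4},{"dp":[0,0,-3],"delta_rot":[0,0,0],"grip":0.4},{"dp":[0,0,-5.2],"delta_rot":[0,0,0],"grip":0.5},{"dp":[0,0,-5.4],"delta_rot":[0,0,0],"grip":0.5},{"dp":[0,0,-5.4],"delta_rot":[0,0,0],"grip":0.5},{"dp":[0,0,-5.4],"delta_rot":[0,0,0],"grip":0.5}]'
python3 - <<'E'
from h import *
p=imaging.get_image("wrist"); save(p,"w5.png")
q=imaging.get_image("scene"); 
for i in (p,q):
 E=np.array(i["extrinsics"])
 for n in ("pawl_pin","pawl_pivot","lever_grip"):
  for d in spotter.landmark_of(i,n)[:1]: print(n,wb(w(i,d["xyz"])).round(4),round(d["confidence"],2))
E=np.array(p["extrinsics"])
for a in (0,.1,.2,.3):
    b=pin(a);b[0]=.115; c=E[:3,:3].T@(bw(b)-E[:3,3]); print(a,p["cx"]+p["fx"]*c[0]/-c[2],p["cy"]+p["fy"]*c[1]/c[2])
E
```

```text
time: 18.4
tcp_pos: [0.6665, -0.0947, 0.2981]
tool_rot: [-3.138, -0.142, 0.005]
wrist_force: [-0.7, -1.0, -0.3]
grip_width: 0.499
grip_force: 0.0
pawl_pin [0.085  0.037  0.1551] 0.89
pawl_pivot [0.0812 0.0897 0.1345] 0.59
pawl_pin [0.0886 0.037  0.1598] 0.67
pawl_pivot [0.0858 0.0886 0.1315] 0.78
lever_grip [-0.1154  0.0429  0.2266] 0.94
0 253.3809777630284 147.80866695146594
0.1 250.10481145174282 148.6228841068713
0.2 246.11685787983106 149.41709703877189
0.3 241.43456536267874 150.1792298240743
```

View pics/w5.png

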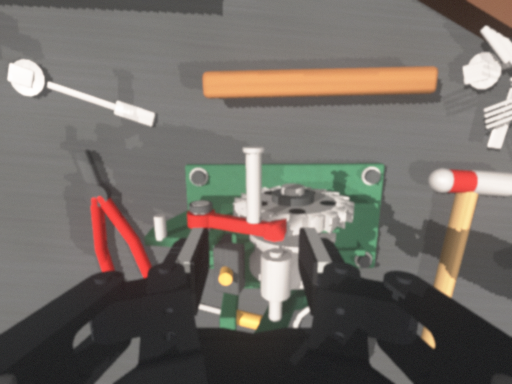

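Pawl is down: the pin button is at (254,150), where 253.4 is predicted for angle 0. The lever grip reads home and the fingers are clear. Handing in.

```bash
python3 -c "
from h import *
print(ticket.hand_in())"
```

```text
the job is handed in; nothing more can be done
None
```

I threw the pawl off, walked the lever back onto its home stop and turned the pawl down into the teeth again, then handed the job in at about 18.5 s with the gripper clear and nothing on the bench touched. The camera checks matched lever home and pawl down, but the hand-in returned no verdict.

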